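# Free the stuck bore plug from the fork yoke

### The job

A steel plug with a flat upright bar grip sits friction-tight in one bore of the fork yoke. Pulling up as you go, twist it by its bar at least 20 degrees anticlockwise (seen from above), then back clockwise to at least 20 degrees beyond where it began, so that it creeps about a centimetre out of the bore but is still in it, and then draw it straight up and out. Stand it gently upright on its foot in the open grey tray, without dropping it, and let go; leave the round-knobbed plug in the other bore as it is.

Things in the scene. Friction and masses are not known exactly. Their poses are not given: they have to be found in the camera images.
- plug_grip (a point): Centre of the upright flat bar grip of the stuck steel plug. Bar: 14 mm thick along x (pinch here), 40 mm long along y, 50 mm tall along z (up). Below it a collar 48 mm across, 6 mm thick, resting on the yoke; below that a shank 34 mm across, 30 mm long, in the bore. Foot 61 mm below this point. 91 mm above the bench, bar along the yoke's length within 4 degrees. 0.35 kg; about 20 N to pull straight, less while twisting.
- knob_plug_grip (a point): Grip centre of the other steel plug, in the yoke's other bore, to be left alone: same shank and collar, but a round knob 36 mm across, 22 mm tall, on a thin neck. This point is on its axis, 59 mm above its foot. Which plug is in which bore varies.
- yoke: Dark steel fork yoke on a 100 x 290 x 20 mm aluminium plate fixed to the bench. Origin under the plate's centre, at bench height; y along its length, z up. Plug bores at y = +90 and -90 mm, in bosses 64 mm across, tops 60 mm above the bench; 1 mm clearance round the shank, sprung pads grip it: it twists freely with about 0.2 N m and stays where left. A lower empty bore in the middle.
- tray: Open grey tray, fixed to the bench, 150 x 150 mm outside, 25 mm high, walls and floor 4 mm thick. Origin at the centre of its underside, at bench height; z up, x and y along its sides.

How it is judged:
By the outcome, as a careful person would: the job done as asked, in the order asked, and still so for the second after the job is handed in, with the robot touching nothing.
It also fails if it takes over 51 s, if anything falls off the work surface, if the arm or the gripper's body presses on something with over 40 N, if the wrist force passes 120 N, or if a joint passes its speed limit or range.

### The arm

A 6-joint arm with a two-finger parallel gripper is mounted at the origin on the work surface. World frame = base frame: x ahead of the robot, y to its left, z up, the work surface at z = 0. Lengths are in m, angles in degrees, forces in N, time in s.
With the tool pointing down it reaches from about 0.35 to 0.975 m from the base axis. Payload 7.1 kg.
Tool frame: the origin (TCP) lies midway between the tips of the shut fingers; the grasp point (between the pads) lies 19 mm behind it; z points along the fingers, y is the line along which they close (so a half turn about z gives the same grasp; the last joint's range is limited). The gripper opens to 88 mm and grips with 3 to 60 N. Pads are 20 mm wide; open, the fingers measure 115 mm over their backs; the gripper's body (75 mm by 178 mm) begins 61 mm behind the grasp point.
Start: joints at [-70.875, 24.242, 93.386, -0, 62.372, -1.089], TCP at [0.216, -0.586, 0.223] pointing down, gripper open.
Joint ranges: [-172.04, 172.04], [-51.8, 120.97], [4.93, 147.93], [-75.15, 255.16], [6.16, 154.13], [-145.62, 145.62]. Speed limits (degrees/s): [136.94, 136.94, 172.46, 180, 180, 180].

### API

Orientations are given as [roll, pitch, yaw] about the fixed x, y, z axes, in that order (R = Rz(yaw) Ry(pitch) Rx(roll)).
In Python, from cell import arm gives the robot as it stands.
- The arm moves only by the tool arm_command, never from a script. Its argument "deltas" is a list that holds one entry, the list of rows, each a list of 7 numbers: the turn, a rotation vector about the tool's x, y, z in degrees, then the shift along the tool's x, y, z in mm, then the opening, from 0 (shut) to 1 (fully open). A call has 1 to 12 rows; each row shifts and turns the commanded pose from where the row before left it, along the tool's axes as they then stand; what a row does not reach is not made up. A row lasts 1/8 s, in which the tool goes at most 62.5 mm and 10.7 degrees, less where a joint would pass 70% of its speed; a pose out of reach is approached as far as the arm can. A call with a gripper value outside its range is refused whole. The fingers move at their own pace and stop on an object; the grip force is fixed at half the most. Time passes only in rows, so rows that do not move let the fingers close. It gives the time, the measured TCP pose, the force, the opening and the grip force at its end, in the units of the state.
- arm.get_obs(): the state, without advancing time (a new reading comes with each control period).
- arm.grab_frame(name): name is "side" or "top"; returns (picture, depth): 384x512x3 uint8, red, green, blue; 384x512 float32, m along the optical axis (not along the pixel's ray), 0 where there is no reading.
- arm.get_calibration(name): a dict with "K" (3x3 intrinsics, pixels), "camera_from_world" (4x4, takes a point from world to camera coordinates). Camera axes: x right, y down, z forward; pixel columns grow to the right and rows downward; lengths in m; the calibration is good to about 2 mm. A picture is of the moment at which its call begins. get_calibration takes no time and is no camera call.
- arm.finish_job(): hands the job in; it is judged then, once.
The state is a dict: "t": time; "joints": joint angles; "dq": joint speeds; "tau": joint torques, N m; "eef_pos": TCP position; "tcp_rot": TCP orientation; "ft_force": force on the tool from outside, world axes, zero at the start; "wrist_torque": the same for the moment, N m; "grip_width": finger opening in m; "grip_force": force on a finger pad.
Only numpy, scipy, OpenCV 4.12 (cv2) and the standard library are available. Lean on these libraries where they do the work, as an engineer would, in place of code of your own. Each camera call takes 0.05 s, during which the arm holds its last target. There are 200 camera calls.

## Working session

There is one attempt and no reset: what is moved stays moved. The work goes in short steps, Python scripts to look and compute and a tool call to move; the robot and the scene stay as the last step left them, time stands still between calls to the robot, and variables do not carry over. Pictures are saved under pics/ and viewed, at most 10 in all, crops included, and the job is handed in when it is done.

Besides the shell and the picture viewer there is one more tool, called after ">>>" as a command line: name --argument value ..., lists and objects as JSON in quotes. arm_command: Moves the arm, as the interface text tells. Its arguments: {"type":"object","properties":{"deltas":{"type":"array","items":{"type":"array","items":{"type":"array","items":{"type":"number"}}}}},"required":["deltas"]}

```bash
mkdir -p pics
python3 - <<'E'
from cell import arm
import cv2,numpy as np
for n in("top","side"):
    p,d=arm.grab_frame(n); cv2.imwrite(f"pics/{n}0.png",p[:,:,::-1]); np.save(f"{n}0.npy",d)
    c=arm.get_calibration(n); T=np.linalg.inv(c["camera_from_world"]); print(n,T[:3].round(3).tolist(),c["K"])
o=arm.get_obs();print(o)
E
```

```text
top [[-0.017, -0.984, 0.176, 0.353], [-1.0, 0.015, -0.011, 0.006], [0.008, -0.176, -0.984, 1.127]] [[464.25811501   0.         252.22389956]
 [  0.         464.25811501 185.03306314]
 [  0.           0.           1.        ]]
side [[0.985, -0.116, 0.127, 0.409], [-0.171, -0.743, 0.647, -0.564], [0.019, -0.659, -0.752, 0.717]] [[364.16659117   0.         252.3773897 ]
 [  0.         364.16659117 188.97149684]
 [  0.           0.           1.        ]]
{'t': 0.1, 'joints': array([-7.08747206e+01,  2.42778834e+01,  9.34259531e+01,  2.04719973e-03,
        6.23703166e+01, -1.08688133e+00]), 'dq': array([ 0.03424809, -0.09757954, -0.11902015, -0.05604459, -0.05536433,
       -0.01864354]), 'tau': array([ 7.20069929e-04, -5.45612276e+01, -2.74324930e+01,  6.45223469e-02,
        1.87923666e-02, -3.69001282e-05]), 'eef_pos': array([ 0.21582998, -0.58604072,  0.2220106 ]), 'tcp_rot': array([-1.79925895e+02, -3.21876223e-03,  2.02112080e+01]), 'ft_force': array([-0.27923203, -0.2068177 , -0.73082359]), 'wrist_torque': array([ 0.00360853, -0.02227285,  0.05949741]), 'grip_force': 0.0, 'grip_width': 0.08773671890875465}
```

View pics/top0.png

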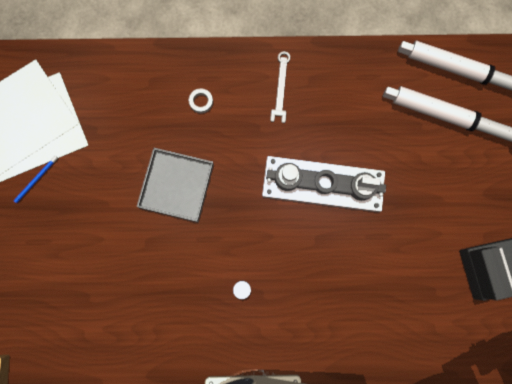

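View pics/side0.png

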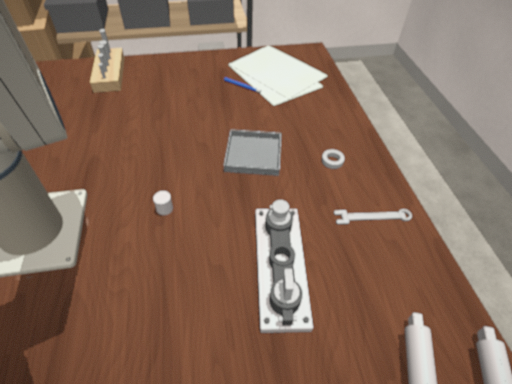

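The top view shows the tray at about (176,185), the yoke plate at (324,183), the bar plug at about (368,184) and the knob plug at (289,174). In the side view the bar is at about (288,280) and the tray at (253,152).

```bash
cat > h.py <<'E'
import numpy as np,cv2
from cell import arm
def cloud(n,d):
    c=arm.get_calibration(n);K=c["K"];T=np.linalg.inv(c["camera_from_world"])
    v,u=np.mgrid[:d.shape[0],:d.shape[1]]
    P=np.stack([(u-K[0,2])/K[0,0]*d,(v-K[1,2])/K[1,1]*d,d],-1)
    return P@T[:3,:3].T+T[:3,3]
def rect(W,m):
    return cv2.minAreaRect((W[m][:,:2]*1000).astype(np.float32))
E
python3 - <<'E'
from h import *
for n,bp,bt in(("top",(255,150,395,220),(130,140,220,230)),("side",(245,190,320,335),(215,120,290,182))):
    d=np.load(n+"0.npy");W=cloud(n,d)
    def box(b):
        m=np.zeros(d.shape,bool);m[b[1]:b[3],b[0]:b[2]]=1;return m&(d>0)
    z=W[...,2];m=box(bp)
    print(n,"plate",rect(W,m&(z>.012)&(z<.028)))
    big=m&(z>.09);k,l,s,c=cv2.connectedComponentsWithStats(big.astype(np.uint8))
    for i in range(1,k):
        q=W[l==i]; print(" high",s[i],q.mean(0).round(4),q.max(0).round(4),rect(W,(l==i)&(z>.107)) if ((l==i)&(z>.107)).sum()>3 else "")
    m=box(bt);print(" tray",rect(W,m&(z>.015)&(z<.035)),"floor",rect(W,m&(z>.002)&(z<.008)),"n",(m&(z>.015)).sum())
E
```

```text
top plate ((552.0767822265625, -180.72042846679688), (289.88421630859375, 100.80167388916016), 81.7429428100586)
 high [282 165  16  16 198] [ 0.5641 -0.0911  0.0989] [ 0.5819 -0.074   0.1042] 
 high [360 177  21  10 158] [ 0.5378 -0.2674  0.1111] [ 0.5484 -0.2484  0.1188] ((538.6885986328125, -269.7260437011719), (41.57722854614258, 14.632034301757812), 82.4249496459961)
 tray ((555.5868530273438, 180.06396484375), (151.249267578125, 150.66580200195312), 75.45829772949219) floor ((560.4434204101562, 185.86068725585938), (221.8661346435547, 224.10328674316406), 89.8027114868164) n 512
side plate ((551.790283203125, -180.74578857421875), (289.52081298828125, 100.27537536621094), 81.71515655517578)
 high [272 200  17  16 208] [ 0.5634 -0.0941  0.0999] [ 0.5818 -0.0733  0.1036] 
 high [284 268  10  27 236] [ 0.5371 -0.273   0.1126] [ 0.5474 -0.2483  0.1201] ((538.76318359375, -268.5608215332031), (41.761314392089844, 13.984611511230469), 80.51141357421875)
 tray ((554.5352783203125, 180.7001495361328), (153.90489196777344, 149.9518280029297), 75.65282440185547) floor ((558.181884765625, 204.43035888671875), (260.6494140625, 231.40065002441406), 81.43714141845703) n 512
```

Run:
```python
import cv2
a=cv2.imread("pics/top0.png")[140:230,240:400];b=cv2.imread("pics/side0.png")[190:340,240:330]
a=cv2.resize(a,(640,360),interpolation=2); cv2.imwrite("pics/crop0.png",a)
```

```text
(no output)
```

View pics/crop0.png

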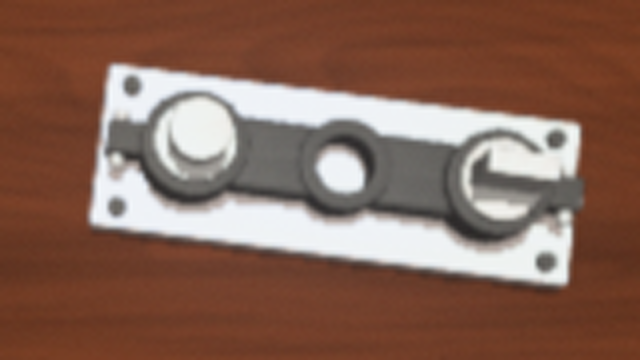

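The bar is at about (539,-269.6) mm and the bore computed from the plate at (539.1,-269.8), so they agree. Its heading is about 81.7°. The bar is 42x14 mm and the plate 290x100 mm, matching the sizes given. The tray is at (555,180) mm, turned about 75.5°. Next I'll move over the plug.

>>> arm_command --deltas '[[[0, 0, 0, 25, -11, 0, 1], [0, 0, 0, 45, -20, 0, 1], [0, 0, 0, 50, -23, 0, 1], [0, 0, 0, 50, -23, 0, 1], [0, 0, 0, 50, -23, 0, 1], [0, 0, 0, 50, -23, 0, 1], [0, 0, 0, 50, -23, 0, 1], [0, 0, 0, 50, -22, 0, 1], [0, 0, 0, 30, -13, 0, 1], [0, 0, 0, 12, -5, 0, 1], [0, 0, -8.8, 0, 0, 0, 1], [0, 0, -8.8, 0, 0, 0, 1]]]'

```text
t: 1.6
eef_pos: [0.5377, -0.27, 0.2223]
tcp_rot: [-180.0, 0.0, 38.1]
ft_force: [-0.6, -0.2, -0.0]
grip_width: 0.0877
grip_force: 0.0
```

>>> arm_command --deltas '[[[0, 0, -8.8, 0, 0, 0, 1], [0, 0, -8.8, 0, 0, 0, 1], [0, 0, -8.8, 0, 0, 0, 1], [0, 0, -8.8, 0, 0, 0, 1], [0, 0, -8.7, 0, 0, 0, 1], [0, 0, 0, 0, 0, 20, 1], [0, 0, 0, 0, 0, 0, 1]]]'

```text
t: 2.48
eef_pos: [0.5366, -0.2698, 0.2012]
tcp_rot: [-179.8, -0.1, 81.6]
ft_force: [0.1, -0.7, 0.2]
grip_width: 0.0878
grip_force: 0.0
```

>>> arm_command --deltas '[[[0, 0, 0, 0.5, 2, 20, 1], [0, 0, 0, 0, 0, 30, 1], [0, 0, 0, 0, 0, 25, 1], [0, 0, 0, 0, 0, 15, 1], [0, 0, 0, 0, 0, 0, 1]]]'

```text
t: 3.1
eef_pos: [0.5397, -0.2691, 0.1114]
tcp_rot: [-179.9, -0.0, 81.7]
ft_force: [-0.0, 0.3, 0.4]
grip_width: 0.0879
grip_force: 0.0
```

Run:
```python
from h import *
im=[]
for n,b in(("top",(320,140,440,230)),("side",(220,200,340,290))):
    p,d=arm.grab_frame(n)
    im.append(cv2.resize(p[b[1]:b[3],b[0]:b[2],::-1],(400,300),interpolation=2))
cv2.imwrite("pics/pre.png",np.hstack(im)); o=arm.get_obs(); print(o["eef_pos"],o["tcp_rot"],o["joints"],o["ft_force"])
```

```text
[ 0.54080798 -0.26963721  0.11313428] [1.79958869e+02 1.47521357e-02 8.17120628e+01] [-2.76282275e+01  3.05619037e+01  1.00054722e+02 -3.92865799e-04
  4.93396791e+01 -1.93400397e+01] [ 0.4433812  -0.16447777 -0.78211324]
```

View pics/pre.png

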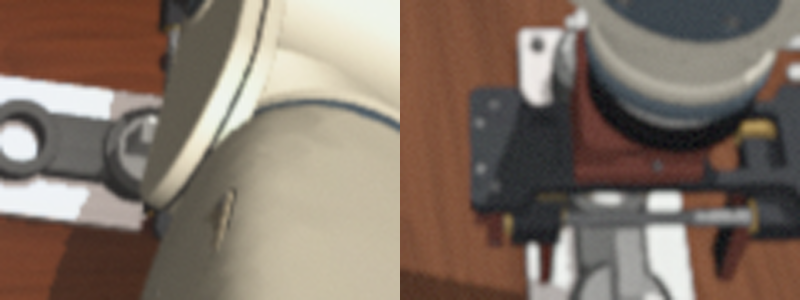

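The picture shows the open fingers straddling the bar. I'll go down the last 37 mm and close.

>>> arm_command --deltas '[[[0, 0, 0, 0, -0.7, 15, 1], [0, 0, 0, 0, 0, 14, 1], [0, 0, 0, 0, 0, 8, 1], [0, 0, 0, 0, 0, 0, 0.4], [0, 0, 0, 0, 0, 0, 0.3], [0, 0, 0, 0, 0, 0, 0], [0, 0, 0, 0, 0, 0, 0], [0, 0, 0, 0, 0, 0, 0], [0, 0, 0, 0, 0, 0, 0], [0, 0, 0, 0, 0, 0, 0]]]'

```text
t: 4.45
eef_pos: [0.5397, -0.2693, 0.0757]
tcp_rot: [180.0, 0.0, 81.7]
ft_force: [-0.1, 0.1, 0.3]
grip_width: 0.0215
grip_force: 0.0
```

Run:
```python
from h import *
o=arm.get_obs()
for k in("eef_pos","tcp_rot","ft_force","wrist_torque","grip_width","grip_force"):print(k,o[k])
```

```text
eef_pos [ 0.53969476 -0.26929029  0.07570279]
tcp_rot [1.79996685e+02 1.40736207e-03 8.17145876e+01]
ft_force [-0.14695215  0.07526105  0.32437826]
wrist_torque [-0.06560283 -0.09926248 -0.02530337]
grip_width 0.021480649407767567
grip_force 0.0
```

>>> arm_command --deltas '[[[0, 0, 0, 0, 0, 0, 0], [0, 0, 0, 0, 0, 0, 0], [0, 0, 0, 0, 0, 0, 0]]]'

```text
t: 4.82
eef_pos: [0.539, -0.2691, 0.0756]
tcp_rot: [-179.9, -0.0, 81.7]
ft_force: [-4.2, 0.2, 3.3]
grip_width: 0.0138
grip_force: 30.0
```

>>> arm_command --deltas '[[[0, 0, -3, 0, 0, -0.3, 0], [0, 0, -4, 0, 0, -0.5, 0], [0, 0, -4, 0, 0, -0.5, 0], [0, 0, -4, 0, 0, -0.5, 0], [0, 0, -4, 0, 0, -0.5, 0], [0, 0, -4, 0, 0, -0.5, 0], [0, 0, -4, 0, 0, -0.5, 0], [0, 0, 0, 0, 0, 0, 0]]]'

```text
t: 5.82
eef_pos: [0.5392, -0.2688, 0.0778]
tcp_rot: [-180.0, -0.1, 108.7]
ft_force: [1.1, 0.2, -10.3]
grip_width: 0.0139
grip_force: 30.0
```

```bash
cat > s.py <<'E'
from h import *
o=arm.get_obs()
for k in("t","eef_pos","tcp_rot","ft_force","wrist_torque","grip_width","grip_force"):print(k,np.round(o[k],4))
E
python3 s.py
```

```text
t 5.825
eef_pos [ 0.5392 -0.2688  0.0778]
tcp_rot [-1.799553e+02 -6.640000e-02  1.086791e+02]
ft_force [  1.0697   0.236  -10.2576]
wrist_torque [-0.0034 -0.1918  0.1158]
grip_width 0.0139
grip_force 29.9817
```

>>> arm_command --deltas '[[[0, 0, 3, 0, 0, -0.3, 0], [0, 0, 5, 0, 0, -0.6, 0], [0, 0, 5, 0, 0, -0.6, 0], [0, 0, 5, 0, 0, -0.6, 0], [0, 0, 5, 0, 0, -0.6, 0], [0, 0, 5, 0, 0, -0.6, 0], [0, 0, 5, 0, 0, -0.6, 0], [0, 0, 5, 0, 0, -0.6, 0], [0, 0, 5, 0, 0, -0.6, 0], [0, 0, 5, 0, 0, -0.6, 0], [0, 0, 5, 0, 0, -0.6, 0], [0, 0, 3, 0, 0, -0.4, 0]]]'

```text
t: 7.32
eef_pos: [0.5393, -0.269, 0.0849]
tcp_rot: [-179.9, 0.0, 52.5]
ft_force: [-0.7, 0.5, -8.2]
grip_width: 0.0137
grip_force: 30.0
```

```bash
python3 s.py
python3 - <<'E'
from h import *
n="side";p,d=arm.grab_frame(n);b=(220,200,340,320)
cv2.imwrite("pics/tw.png",cv2.resize(p[b[1]:b[3],b[0]:b[2],::-1],(600,600),interpolation=2))
E
```

```text
t 7.325
eef_pos [ 0.5393 -0.269   0.0849]
tcp_rot [-1.799419e+02  9.300000e-03  5.251680e+01]
ft_force [-0.661   0.4686 -8.2229]
wrist_torque [ 0.0053 -0.0062  0.1409]
grip_width 0.0137
grip_force 29.9852
```

View pics/tw.png

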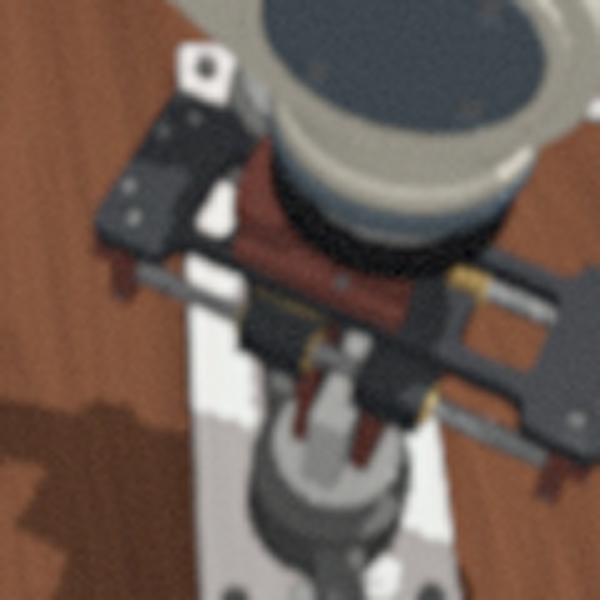

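The fingers hold the bar, now turned clockwise at crop (335,440), and the collar shows above the boss. I'll check how far it has risen from the collar's depth.

Run:
```python
from h import *
p,d=arm.grab_frame("side");W=cloud("side",d)
W0=cloud("side",np.load("side0.npy"))
for w in(W0,W):
    r=np.hypot(w[...,0]-.539,w[...,1]+.2697); z=w[...,2]
    q=z[(r>.016)&(r<.023)&(z>.055)&(z<.085)]; print(len(q),np.histogram(q,np.arange(.055,.086,.002))[0])
```

```text
224 [ 0  0  6  5 10 78 82 11  7  5  2  4  5  1  8]
220 [ 0  1 27 25  6  0  0  0  9 18 81 41  5  4  3]
```

The collar rose from 66.5 to 75.8 mm, about 9.3 mm, with no slip, so the plug is still in the bore. Next is the straight pull.

>>> arm_command --deltas '[[[0, 0, 0, 0, 0, -1.5, 0], [0, 0, 0, 0, 0, -2, 0], [0, 0, 0, 0, 0, -2, 0], [0, 0, 0, 0, 0, -2, 0], [0, 0, 0, 0, 0, -2, 0], [0, 0, 0, 0, 0, -2, 0]]]'

```text
t: 8.18
eef_pos: [0.5396, -0.2693, 0.0974]
tcp_rot: [-180.0, 0.0, 52.7]
ft_force: [-0.8, -0.5, -11.8]
grip_width: 0.0136
grip_force: 30.0
```

Run:
```python
from h import *
p,d=arm.grab_frame("side");w=cloud("side",d)
r=np.hypot(w[...,0]-.539,w[...,1]+.2697); z=w[...,2]
q=z[(r>.016)&(r<.023)&(z>.055)&(z<.1)]; print(len(q),np.histogram(q,np.arange(.055,.1,.002))[0])
import s
```

```text
268 [ 2  7 37 44  5  1  1  0  0  0  0  0  0  2  6 14 69 54 10  3  4  5]
t 8.225
eef_pos [ 0.5397 -0.2693  0.0977]
tcp_rot [-1.799986e+02 -1.000000e-03  5.271400e+01]
ft_force [-2.9697  0.7095 -4.7011]
wrist_torque [ 0.2694  0.5985 -0.0142]
grip_width 0.0137
grip_force 29.966
```

>>> arm_command --deltas '[[[0, 0, 0, 0, 0, -2, 0], [0, 0, 0, 0, 0, -2, 0], [0, 0, 0, 0, 0, -2, 0], [0, 0, 0, 0, 0, -2, 0], [0, 0, 0, 0, 0, -3, 0], [0, 0, 0, 0, 0, -5, 0], [0, 0, 0, 0, 0, -12, 0], [0, 0, 0, 0, 0, -20, 0], [0, 0, 0, 0, 0, -25, 0], [0, 0, 0, 0, 0, -20, 0], [0, 0, 0, 0, 0, -10, 0], [0, 0, 0, 0, 0, 0, 0]]]'

```text
t: 9.72
eef_pos: [0.5401, -0.2695, 0.2011]
tcp_rot: [179.9, -0.0, 52.7]
ft_force: [0.3, 0.5, -2.9]
grip_width: 0.0137
grip_force: 30.0
```

```bash
python3 s.py
```

```text
t 9.725
eef_pos [ 0.5401 -0.2695  0.2011]
tcp_rot [ 1.798981e+02 -1.870000e-02  5.271580e+01]
ft_force [ 0.3128  0.5144 -2.9128]
wrist_torque [ 0.0362 -0.041  -0.0219]
grip_width 0.0137
grip_force 29.967
```

>>> arm_command --deltas '[[[0, 0, 0, 11, -7.8, 0, 0], [0, 0, 0, 22, -15.6, 0, 0], [0, 0, 0, 33, -23.4, 0, 0], [0, 0, 0, 40, -28.7, 0, 0], [0, 0, 0, 44, -31.3, 0, 0], [0, 0, 0, 44, -31.3, 0, 0], [0, 0, 0, 44, -31.3, 0, 0], [0, 0, 0, 40, -28.7, 0, 0], [0, 0, 0, 37, -26, 0, 0], [0, 0, 0, 26, -18.2, 0, 0], [0, 0, 0, 18, -13, 0, 0], [0, 0, 0, 7.5, -5.2, 0, 0]]]'

```text
t: 11.22
eef_pos: [0.5539, 0.1812, 0.1996]
tcp_rot: [-180.0, 0.1, 52.8]
ft_force: [0.1, -0.0, -3.1]
grip_width: 0.0138
grip_force: 30.0
```

>>> arm_command --deltas '[[[0, 0, 0, 0, 0, 0, 0], [0, 0, 0, 0, 0, 15, 0], [0, 0, 0, 0, 0, 30, 0], [0, 0, 0, 0, 0, 35, 0], [0, 0, 0, 0, 0, 30, 0], [0, 0, 0, 0, 0, 15, 0], [0, 0, 0, 0, 0, 5, 0], [0, 0, 0, 0, 0, 0, 0]]]'

```text
t: 12.22
eef_pos: [0.5548, 0.18, 0.0705]
tcp_rot: [180.0, -0.0, 52.7]
ft_force: [-0.6, -0.1, -2.4]
grip_width: 0.0138
grip_force: 30.0
```

```bash
python3 s.py
python3 - <<'E'
from h import *
n="side";p,d=arm.grab_frame(n);b=(190,70,310,190)
cv2.imwrite("pics/tray.png",cv2.resize(p[b[1]:b[3],b[0]:b[2],::-1],(600,600),interpolation=2))
w=cloud(n,d);print(w[155:170,240:268:9].round(3).tolist()[::7])
E
```

```text
t 12.225
eef_pos [0.5548 0.18   0.0705]
tcp_rot [ 1.799816e+02 -2.540000e-02  5.269270e+01]
ft_force [-0.6045 -0.0722 -2.4196]
wrist_torque [-0.0461 -0.0506 -0.0052]
grip_width 0.0138
grip_force 29.967
[[[0.516, 0.177, 0.007], [0.541, 0.174, 0.006], [0.566, 0.171, 0.006], [0.591, 0.166, 0.007]], [[0.512, 0.149, 0.007], [0.536, 0.144, 0.009], [0.561, 0.139, 0.009], [0.586, 0.141, 0.004]], [[0.507, 0.117, 0.013], [0.53, 0.11, 0.017], [0.554, 0.104, 0.019], [0.577, 0.099, 0.02]]]
```

View pics/tray.png

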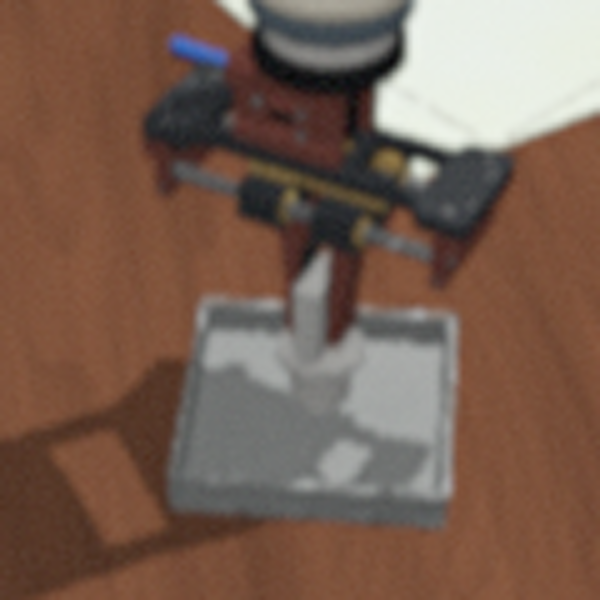

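The picture shows the plug upright over the middle of the tray, its foot at about crop (320,405). The foot is near 25 mm and the floor is 4 mm, so contact should come at a TCP height of about 0.050. I'll lower gently.

>>> arm_command --deltas '[[[0, 0, 0, 0, 0, 6, 0], [0, 0, 0, 0, 0, 5, 0], [0, 0, 0, 0, 0, 4, 0], [0, 0, 0, 0, 0, 2, 0], [0, 0, 0, 0, 0, 1, 0], [0, 0, 0, 0, 0, 0.5, 0], [0, 0, 0, 0, 0, 0, 0]]]'

```text
t: 13.15
eef_pos: [0.5545, 0.1802, 0.0517]
tcp_rot: [180.0, -0.0, 52.7]
ft_force: [0.5, 0.0, -4.3]
grip_width: 0.0139
grip_force: 30.0
```

>>> arm_command --deltas '[[[0, 0, 0, 0, 0, 0.5, 0], [0, 0, 0, 0, 0, 0.5, 0], [0, 0, 0, 0, 0, 0.5, 0], [0, 0, 0, 0, 0, 0, 0]]]'

```text
t: 13.65
eef_pos: [0.5544, 0.1801, 0.0501]
tcp_rot: [-180.0, 0.0, 52.7]
ft_force: [0.0, 0.2, -2.6]
grip_width: 0.0141
grip_force: 30.0
```

>>> arm_command --deltas '[[[0, 0, 0, 0, 0, 0.4, 0], [0, 0, 0, 0, 0, 0.3, 0], [0, 0, 0, 0, 0, 0, 0]]]'

```text
t: 14.02
eef_pos: [0.5544, 0.1802, 0.0496]
tcp_rot: [-180.0, -0.0, 52.7]
ft_force: [-1.4, -0.2, -0.3]
grip_width: 0.0142
grip_force: 30.0
```

```bash
python3 s.py
```

```text
t 14.025
eef_pos [0.5544 0.1802 0.0496]
tcp_rot [-1.799987e+02 -2.000000e-04  5.271500e+01]
ft_force [-1.3852 -0.1982 -0.3384]
wrist_torque [-0.0733  0.0721  0.0435]
grip_width 0.0142
grip_force 29.9674
```

>>> arm_command --deltas '[[[0, 0, 0, 0, 0, 0.3, 0], [0, 0, 0, 0, 0, 0, 0]]]'

```text
t: 14.28
eef_pos: [0.5545, 0.1802, 0.0496]
tcp_rot: [180.0, -0.0, 52.7]
ft_force: [-3.2, -0.5, 5.7]
grip_width: 0.0138
grip_force: 30.0
```

The force has turned upward and the height has stopped at 0.0496, so the foot is on the floor. I'll open slowly.

>>> arm_command --deltas '[[[0, 0, 0, 0, 0, 0, 0.2], [0, 0, 0, 0, 0, 0, 0.3], [0, 0, 0, 0, 0, 0, 0.5], [0, 0, 0, 0, 0, 0, 0.7], [0, 0, 0, 0, 0, 0, 0.7], [0, 0, 0, 0, 0, 0, 0.7], [0, 0, 0, 0, 0, 0, 0.7]]]'

```text
t: 15.15
eef_pos: [0.5544, 0.1801, 0.0492]
tcp_rot: [-180.0, 0.0, 52.7]
ft_force: [-0.6, -0.3, 0.4]
grip_width: 0.0614
grip_force: 0.0
```

>>> arm_command --deltas '[[[0, 0, 0, 0, 0, -5, 0.7], [0, 0, 0, 0, 0, -15, 0.7], [0, 0, 0, 0, 0, -30, 0.7], [0, 0, 0, 0, 0, -40, 0.7], [0, 0, 0, 0, 0, -40, 0.7], [0, 0, 0, 0, 0, -20, 0.7], [0, 0, 0, 0, 0, 0, 0.7], [0, 0, 0, 0, 0, 0, 0.7]]]'

```text
t: 16.15
eef_pos: [0.5539, 0.18, 0.1988]
tcp_rot: [-180.0, 0.0, 52.7]
ft_force: [-0.4, 0.6, -0.3]
grip_width: 0.0617
grip_force: 0.0
```

```bash
python3 s.py
python3 - <<'E'
from h import *
n="side";p,d=arm.grab_frame(n);b=(190,90,330,330)
cv2.imwrite("pics/end.png",cv2.resize(p[b[1]:b[3],b[0]:b[2],::-1],(350,600),interpolation=2))
E
```

```text
t 16.15
eef_pos [0.5539 0.18   0.1988]
tcp_rot [-1.799756e+02  3.280000e-02  5.271160e+01]
ft_force [-0.3737  0.5625 -0.275 ]
wrist_torque [ 0.0197 -0.0067  0.0203]
grip_width 0.0617
grip_force 0.0
```

View pics/end.png

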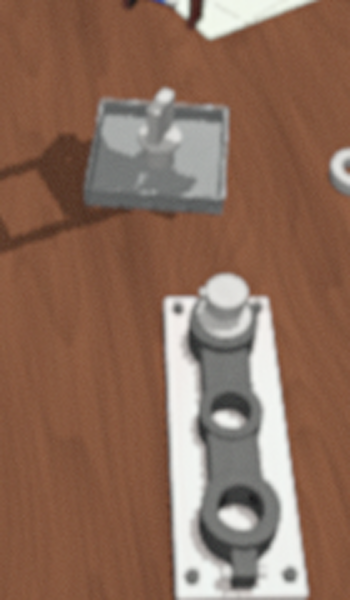

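The bar plug stands upright in the tray at crop (158,130), its bore at crop (238,510) is empty, and the knob plug at crop (225,300) is still in place. The gripper is clear of everything.

```bash
python3 -c "
from cell import arm
print(arm.finish_job())"
```

```text
the job is handed in; nothing more can be done
None
```

The job is handed in at about 16 s: the bar plug was twisted 27° anticlockwise, then back to 29° clockwise of its start (rising about 9 mm), drawn straight out and stood upright in the tray; the knob plug was not touched.

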